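# Unload the bracket and hold the backing flap on its balance for spraying

## Robot

A 6-joint arm with a two-finger parallel gripper is mounted at the origin on the work surface; the furniture and walls round the work are solid. World frame = base frame: x ahead of the robot, y to its left, z up, the work surface at z = 0. Lengths are in m, angles in rad, forces in N, time in s.
With the tool pointing down it reaches from about 0.4 to 0.825 m from the base axis. Payload 7 kg.
Tool frame: the origin (TCP) lies at the centre of the arm's flange, where the gripper is bolted on; the fingertips stand 178 mm ahead of it and the grasp point (between the pads) lies 159 mm ahead of it; x points along the fingers, y is the direction in which the jaws open and shut, and the axes are right-handed (so a half turn about x gives the same grasp; the last joint's range is limited). The gripper opens to 88 mm and grips with 3 to 60 N. Pads are 19 mm wide; open, the fingers measure 130 mm over their backs; the gripper's body (78 mm by 193 mm) begins 47 mm behind the grasp point.
Start: joints at [-0.96, 0.359, 0.012, 0, -1.224, -0.288], TCP at [0.214, -0.64, 0.405] pointing down, gripper open.
Joint ranges: [-3.07, 3.07], [-1.43, 2.12], [-1.02, 1.25], [-3.03, 1.67], [-3.05, -0], [-3.03, 3.03]. Speed limits (rad/s): [2.39, 2.39, 3.01, 3.14, 3.14, 3.14].

## Interface

Orientations are given as [roll, pitch, yaw] about the fixed x, y, z axes, in that order (R = Rz(yaw) Ry(pitch) Rx(roll)).
In Python, from station import status, viewer, arm gives the robot as it stands. The module is installed in compiled form; this text tells all that it offers.
- The arm moves only by the tool apply_moves, never from a script. Its argument "commands" is a list of rows, each an object of numbers: "dx", "dy", "dz": the shift along the world's x, y, z in mm; "spin": the turn about the world's z in degrees; "hand": the closure, from 0 (fully open) to 1 (shut). A call has exactly 5 rows; each row shifts and turns the commanded pose from where the row before left it; what a row does not reach is not made up. A row lasts 1/8 s, in which the tool goes at most 62.5 mm and 10.7 degrees, less where a joint would pass 70% of its speed; a pose out of reach is approached as far as the arm can. A call is refused whole if a number of a shift passes 62.5 or a number of a turn 10.7, either way. A call with a gripper value outside its range is refused whole. The fingers move at their own pace and stop on an object; "grip_force" is the grip in N (left out, the last holds). Time passes only in rows, so rows that do not move let the fingers close, or fill a call up. It gives the time, the measured TCP pose, the force and the opening at its end, in the units of the state.
- status.get_state(): the state, without advancing time (a new reading comes with each control period).
- viewer.grab_frame(name): name is "side" or "top"; returns the picture (420x560x3 uint8, red, green, blue); there is no depth.
- viewer.camera_info(name): a dict with "fx", "fy", "cx", "cy" (pixels), "eye" and "attitude" of the camera in the world. Camera axes: x right, y up, looking along -z (the intrinsics and any distortion apply to the point x, -y, -z); pixel columns grow to the right and rows downward; lengths in m; the calibration is good to about 2 mm. A picture is of the moment at which its call begins. camera_info takes no time and is no camera call.
- arm.job_done(): hands the job in, once; it reports no verdict.
The state is a dict: "t": time; "q": joint angles; "qd": joint speeds; "joint_efforts": joint torques, N m; "eef_pos": TCP position; "ee_rot": TCP orientation; "force": force on the tool from outside, world axes, zero at the start; "moment": the same for the moment, N m; "width": finger opening in m.
Only numpy, scipy, OpenCV 4.12 (cv2) and the standard library are available. Lean on these libraries where they do the work, as an engineer would, in place of code of your own. Each camera call takes 0.05 s, during which the arm holds its last target.

## Task

The bracket in the welding vise is finished: pull the vise's sliding jaw open, lift the bracket out and set it down gently, flat and the same way up, in the free far half of the parts tray, lengthways beside the other bracket. Then take the copper backing flap, on which it lay, by its black revolving handle, swing it up to its balance point, where it would fall neither back down nor over on to the vise, and keep hold of the handle there so that both faces can be sprayed: the job ends with you still holding it. Do not let the flap go over the top, and leave the other bracket, the spray can and the hammer where they are.

Things in the scene. Friction and masses are not known exactly. Their poses are not given: they have to be found in the camera images.
- fixture: Welding fixture fixed to the bench: dark base plate 10 mm high with a blue vise at its left end (x 45 to 105, y -55 to 94; jaw tops 52 mm high, bed 37) and the hinged flap at its right end (x -85 to 0, y +-56). Origin on the plate's underside under the flap's hinge pin; x from flap to vise, y from fixed to sliding jaw, z up: x points to the robot's left, y towards the robot, within 9 degrees.
- vise_jaw (a joint): Opening of the blue sliding jaw on the robot's side of the vise, m: 0 closed on the bracket, 0.032 fully open, along the fixture's +y. Its clamping screws are already slack: it slides with about 4 N of drag and stays where left. Its steel lip reaches 7 mm over the edge of the bracket's plate: open it by more than 20 mm before lifting.
- jaw_knob (a point): Centre of the upright black pull knob on top of the sliding jaw, 18 mm thick, 24 mm tall (top 12 mm above this point): on the fixture at x 75, y 42 (jaw closed), height 70 mm. Moves with the jaw.
- bracket: Finished weldment in the vise: steel plate 170 x 50 x 6 mm, square tube 25 x 25 mm upright at its middle to 51 mm above the underside (grip its flat sides near the top); 0.34 to 0.5 kg, balanced under the tube. Origin: centre of the underside; x along the plate, z up. Lies along the fixture's x, about 10 mm beyond the flap hinge, on the vise bed and the flap's copper bar, underside at 37 mm.
- tray: Grey open sheet-metal parts tray 170 (x) x 220 (y) mm, 3 mm walls and floor, rim 31 mm high; fixed. Origin: centre of the underside, z up, x away from the robot (within 9 degrees). The other bracket lies lengthways (along the tray's y) in its near half, middle at x about -43 mm; the far half is free, middle at x = +40 mm: lay the bracket there lengthways too.
- bracket_done: Bystander: an identical bracket, finished before, loose in the near half of the tray. Origin and axes as the other bracket. Leave it.
- flap (a joint): Angle of the backing flap, rad: 0 flat, growing as its handle end rises and swings towards the vise, stop at 2.0. Free hinge: short of balance it falls back to 0, beyond it over to 2.0. The copper bar lies above the pin, so it BALANCES AT 1.36 (78 degrees, short of upright), the handle then almost straight above the pin. 0.47 kg; lifting at the handle takes about 2 N.
- flap_hinge (a point): Middle of the flap's hinge pin, on the fixture at x 0, y 0, 17 mm above the bench; the axis runs along the fixture's y. The flap is an aluminium leaf 66 mm wide that ends 100 mm from the pin, with a copper bar 45 x 60 x 12 mm on its upper face (30 to 75 mm from the pin, top 20 mm above the pin when flat).
- flap_handle (a point): Middle of the black cross handle at the flap's free end: a roller 21 mm thick and 35 mm long along the hinge axis (fixture's y), turning freely on its pin in the eye of an 8 mm stem; pinch its two end faces, from above. 143 mm from the hinge axis; flap flat: 140 mm from the pin towards the fixture's -x, 28 mm above the pin (45 mm above the bench), 40 mm beyond the leaf's edge.
- antispatter_can: Bystander: spray can with yellow cap, 67 mm wide, 225 mm tall, standing behind the fixture. Origin: centre of its underside.
- ball_hammer: Bystander: hammer with wooden handle, 278 mm long, lying at the back of the bench. Origin: centre of its underside.

How it is judged:
By the outcome, as a careful person would: the job done as asked, in the order asked, and still so for the second after the job is handed in, while the arm keeps its last pose, push and grip.
It also fails if it takes over 58 s, if anything falls off the work surface, if the arm or the gripper's body presses on something with over 40 N, if the wrist force passes 120 N, or if a joint passes its speed limit or range.

## Working session

There is one attempt and no reset: what is moved stays moved. The work goes in short steps, Python scripts to look and compute and a tool call to move; the robot and the scene stay as the last step left them, time stands still between calls to the robot, and variables do not carry over. Pictures are saved under pics/ and viewed, and the job is handed in when it is done.

Besides the shell and the picture viewer there is one more tool, called after "Emit:" as name(argument=value, ...) on one line, values as JSON. apply_moves: Moves the arm, as the interface text tells. Its arguments: {"type":"object","properties":{"commands":{"type":"array","items":{"type":"object","properties":{"dx":{"type":"number"},"dy":{"type":"number"},"dz":{"type":"number"},"spin":{"type":"number"},"hand":{"type":"number"}}}},"grip_force":{"type":"number"}},"required":["commands"]}

```bash
mkdir -p pics; ls
python3 - <<'E'
from station import status, viewer
import cv2
s=status.get_state(); print(s)
for n in("side","top"):
    print(n,viewer.camera_info(n))
    cv2.imwrite(f"pics/{n}0.png",viewer.grab_frame(n)[:,:,::-1])
E
```

```text
pics
{'t': 0.0, 'q': array([-9.59918555e-01,  3.59398421e-01,  1.10486618e-02, -3.55368844e-04,
       -1.22414168e+00, -2.88091780e-01]), 'qd': array([-1.74646090e-03,  9.87867399e-04,  1.12880856e-03,  1.02227327e-03,
        8.62112529e-06, -5.66996868e-04]), 'joint_efforts': array([-9.45727516e-04, -5.82717741e+01,  2.93057048e+01,  6.99700758e+00,
        6.83663209e-03, -1.48757731e-04]), 'eef_pos': array([ 0.21404314, -0.63994771,  0.40370961]), 'ee_rot': array([1.6643312 , 1.5690686 , 1.98699617]), 'force': array([-0.2010422 ,  0.01591107,  0.49270375]), 'moment': array([0.00608855, 0.03379777, 0.01704653]), 'width': 0.08769867791672596}
side {'fx': 446.90983922788854, 'fy': 446.90983922788854, 'cx': 281.11051960573036, 'cy': 211.1627644006316, 'eye': array([0.21422748, 0.72860185, 0.80034709]), 'attitude': array([ 0.85552988,  0.01704755, -2.70206573])}
top {'fx': 427.831769618338, 'fy': 427.831769618338, 'cx': 286.0339925603591, 'cy': 209.84703181530855, 'eye': array([ 0.40492904, -0.02987202,  1.04070001]), 'attitude': array([ 0.16629474,  0.03787509, -1.60107586])}
```

View pics/side0.png

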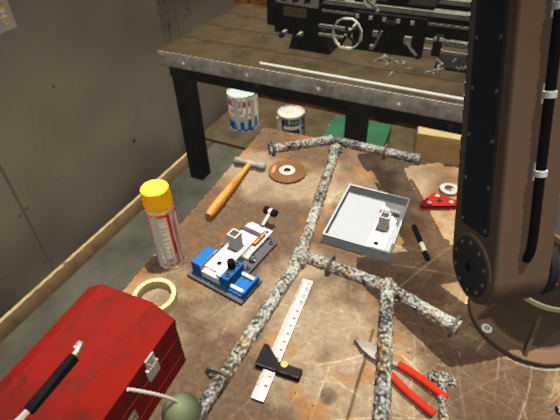

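View pics/top0.png

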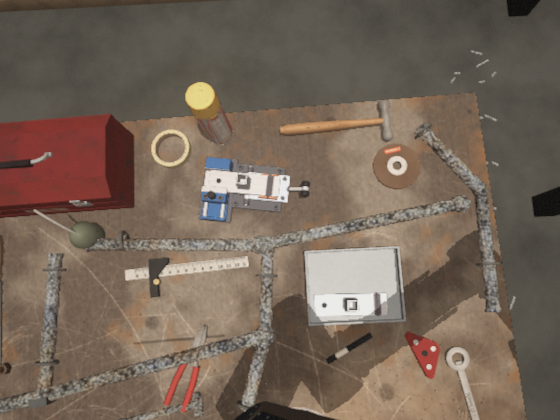

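```bash
cat > h.py <<'E'
import numpy as np, cv2
from scipy.spatial.transform import Rotation as R
from scipy.optimize import least_squares
from station import status, viewer
def cam(n):
    c=viewer.camera_info(n); return c,R.from_euler('xyz',c['attitude']).as_matrix(),np.array(c['eye'])
C={n:cam(n) for n in('side','top')}
def proj(n,P):
    c,A,e=C[n]; p=(np.atleast_2d(P)-e)@A
    return np.c_[c['cx']+c['fx']*p[:,0]/-p[:,2], c['cy']+c['fy']*(-p[:,1])/-p[:,2]]
def ray(n,u,v):
    c,A,e=C[n]; return e,A@np.array([(u-c['cx'])/c['fx'],-(v-c['cy'])/c['fy'],-1])
def onz(n,u,v,z):
    e,d=ray(n,u,v); return e+d*(z-e[2])/d[2]
def tri(ps,pt):
    f=lambda P:np.r_[proj('side',P)[0]-ps,proj('top',P)[0]-pt]
    r=least_squares(f,[.6,0,.05]); return r.x,np.abs(r.fun).max()
def crop(n,name,x0,y0,w,h,k):
    im=viewer.grab_frame(n)[:,:,::-1]; save(im,name,x0,y0,w,h,k)
def save(im,name,x0,y0,w,h,k):
    o=cv2.resize(im[y0:y0+h,x0:x0+w],None,fx=k,fy=k,interpolation=cv2.INTER_CUBIC)
    for x in range((x0+9)//10*10,x0+w,10):
        l=8 if x%50 else 16
        cv2.line(o,((x-x0)*k,0),((x-x0)*k,l),(0,255,0),1)
        if x%20==0: cv2.putText(o,str(x),((x-x0)*k+2,16),0,.38,(0,255,0),1)
    for y in range((y0+9)//10*10,y0+h,10):
        cv2.line(o,(0,(y-y0)*k),(8,(y-y0)*k),(0,255,0),1)
        if y%20==0: cv2.putText(o,str(y),(10,(y-y0)*k+4),0,.38,(0,255,0),1)
    cv2.imwrite(f'pics/{name}.png',o)
E
python3 - <<'E'
from h import *
s=cv2.imread('pics/side0.png');t=cv2.imread('pics/top0.png')
save(s,'s_fix',180,195,110,110,5)
save(t,'t_fix',190,145,130,85,6)
save(t,'t_tray',290,235,125,100,6)
save(s,'s_tray',315,175,105,95,6)
E
```

```text
(no output)
```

View pics/s_fix.png

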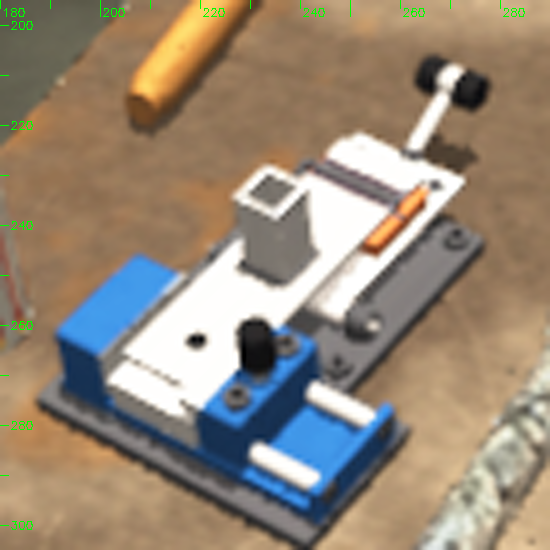

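View pics/t_fix.png

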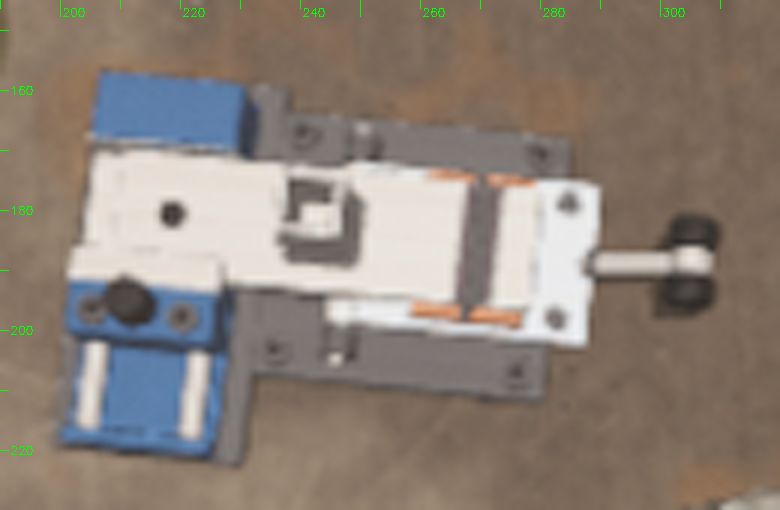

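View pics/t_tray.png

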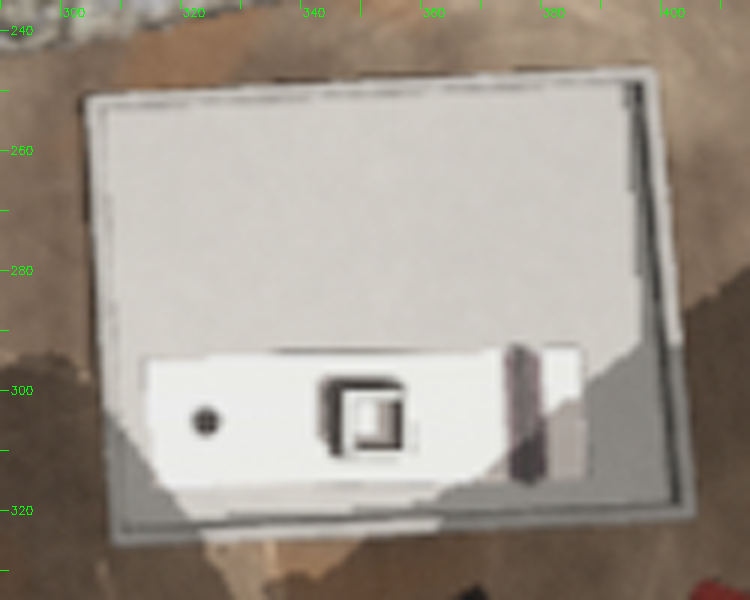

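View pics/s_tray.png

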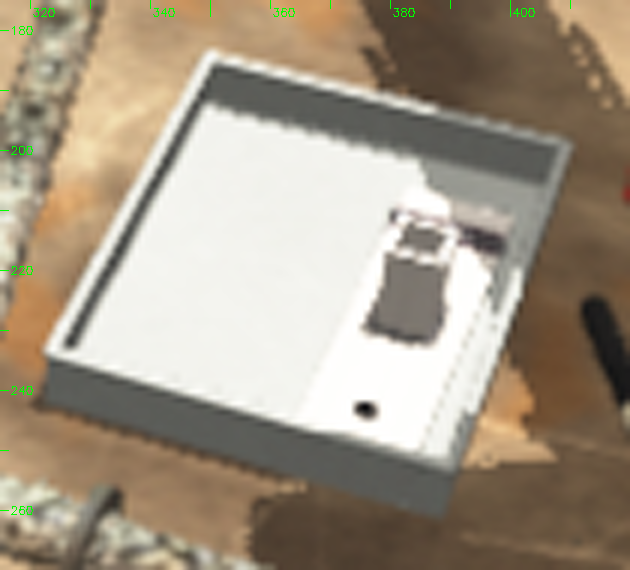

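Run:
```python
from h import *
s=cv2.imread('pics/side0.png');t=cv2.imread('pics/top0.png')
a=lambda x0,y0,k:(lambda px,py:np.array([x0+(px+.5)/k-.5,y0+(py+.5)/k-.5]))
S=a(180,195,5);T=a(190,145,6);TS=a(315,175,6);TT=a(290,235,6)
def p(n,r): print(n,r[0].round(4),round(r[1],2))
p('handle',tri(S(452,83),T(690,262)))
p('knobtop',tri(S(256,328),T(129,301)))
p('hole',tri(S(197,341),T(172,214)))
p('trayNL far',tri(TS(45,352),TT(88,98)))   # far-left(+y) rim corner
p('tray far right',tri(TS(210,55),TT(650,72)))
p('tray near right',tri(TS(570,145),TT(690,515)))
p('tray near left',tri(TS(450,462),TT(115,540)))
p('done hole',tri(TS(366,409),TT(206,421)))
p('leaf corner far',tri(S(363,135),T(600,182)))
p('leaf corner near',tri(S(465,180),T(585,343)))
save(t,'t_tube',225,160,40,40,15); save(s,'s_tube',215,215,40,40,15)
```

```text
handle [ 0.6237 -0.0431  0.043 ] 0.2
knobtop [0.61   0.1743 0.0774] 0.22
hole [0.652  0.1643 0.0405] 0.19
trayNL far [ 0.4761 -0.0367  0.0274] 0.09
tray far right [ 0.4788 -0.2565  0.0276] 0.21
tray near right [ 0.3101 -0.2595  0.0269] 0.32
tray near left [ 0.3072 -0.0408  0.0302] 0.19
done hole [ 0.3494 -0.0784  0.008 ] 0.2
leaf corner far [ 0.6612 -0.0085  0.0221] 0.99
leaf corner near [5.961e-01 1.000e-04 2.210e-02] 0.33
```

View pics/t_tube.png

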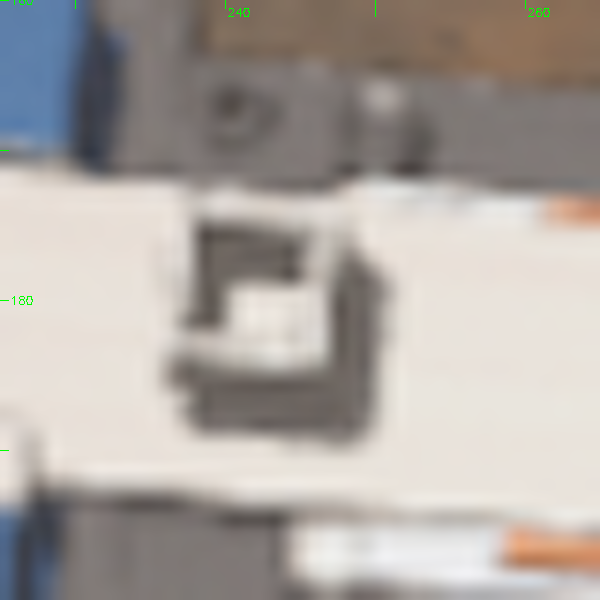

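View pics/s_tube.png

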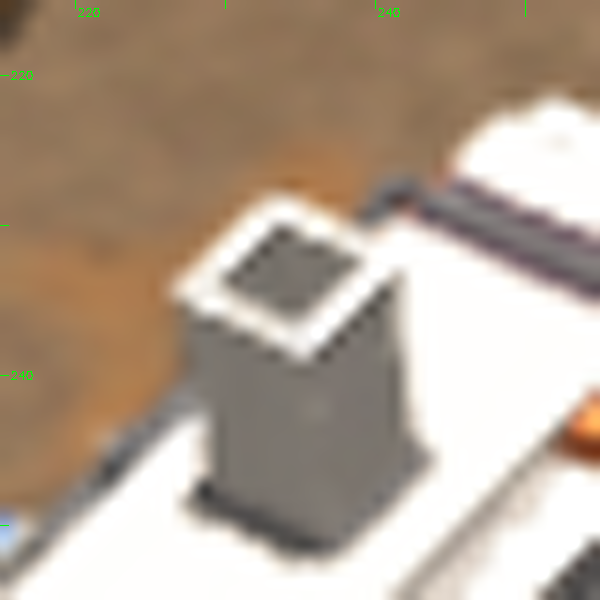

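Run:
```python
from h import *
a=lambda x0,y0,k:(lambda px,py:np.array([x0+(px+.5)/k-.5,y0+(py+.5)/k-.5]))
S=a(180,195,5);T=a(190,145,6)
tp=tri(a(215,215,15)(288,279),a(225,160,15)(258,280)); print('tube',tp)
# blue jaw/vise + handle features in fixture frame
L=[((-140,0,45),S(452,83),T(690,262)),((75,42,82),S(256,328),T(129,301)),
((-100,-33,None),None,T(600,182)),((-100,33,None),None,T(585,343))]
def W(v,P):
    d=v[2]+np.pi/2;c,s=np.cos(d),np.sin(d);P=np.array(P)/1000
    return np.array([v[0]+c*P[0]-s*P[1],v[1]+s*P[0]+c*P[1],P[2]+v[3]])
def f(v):
    r=[]
    for P,ps,pt in L[:2]:
        q=W(v,P); r+=list(proj('side',q)[0]-ps)+list(proj('top',q)[0]-pt)
    return r
for fz in(0,1):
    g=(lambda v:f(v)) if fz else (lambda v:f(np.r_[v[:3],0]))
    r=least_squares(g,[.63,.1,0,0],x_scale=[.01,.01,.01,.01])
    v=r.x.copy(); 
    if not fz: v[3]=0
    print(v,np.array(f(v)).round(1))
    for n,P in dict(knob=(75,42,70),handle=(-140,0,45),hinge=(0,0,17),brk=(10,0,88)).items(): print(n,W(v,P).round(4))
    d=v[2]+np.pi/2; Rm=np.array([[np.cos(d),np.sin(d)],[-np.sin(d),np.cos(d)]])
    print('tube in fix',Rm@(tp[0][:2]-v[:2]))
    # overlay
    for n in('side','top'):
        im=cv2.imread(f'pics/{n}0.png'); k=4
        o=(180,195) if n=='side' else(190,140)
        im=cv2.resize(im[o[1]:o[1]+115,o[0]:o[0]+135],None,fx=k,fy=k,interpolation=cv2.INTER_CUBIC)
        def seg(A,B,c):
            q=[tuple(((proj(n,W(v,X))[0]-o+.5)*k-.5).astype(int)) for X in(A,B)]; cv2.line(im,*q,c,1)
        def box(x0,x1,y0,y1,z,c):
            X=[(x0,y0,z),(x1,y0,z),(x1,y1,z),(x0,y1,z)]
            for i in range(4): seg(X[i],X[(i+1)%4],c)
        box(-85,0,-56,56,10,(0,255,0)); box(45,105,-55,94,10,(0,255,0)); box(10-12.5,22.5,-12.5,12.5,88,(0,0,255)); box(-75,95,-25,25,43,(255,0,255)); box(-30,-75,-30,30,37,(255,255,0))
        seg((-140,-17.5,45),(-140,17.5,45),(0,255,255))
        cv2.imwrite(f'pics/ov_{n}{fz}.png',im)
```

```text
tube (array([0.6444846 , 0.10155649, 0.08277606]), np.float64(0.08916125986121415))
[ 0.64085331  0.09585212 -0.1263296   0.        ] [-0.1 -0.6  0.1  0.2  0.3 -0.8 -1.   0. ]
knob [0.6086 0.1755 0.07  ]
handle [ 0.6232 -0.043   0.045 ]
hinge [0.6409 0.0959 0.017 ]
brk [0.6421 0.1058 0.088 ]
tube in fix [ 0.00611643 -0.00288363]
[ 0.64188721  0.09499801 -0.12694648 -0.0036019 ] [-0.2  0.2  0.4  0.1  0.2 -0.1 -0.4 -0.2]
knob [0.6097 0.1747 0.0664]
handle [ 0.6242 -0.0439  0.0414]
hinge [0.6419 0.095  0.0134]
brk [0.6432 0.1049 0.0844]
tube in fix [ 0.00683455 -0.00174614]
```

View pics/ov_top0.png

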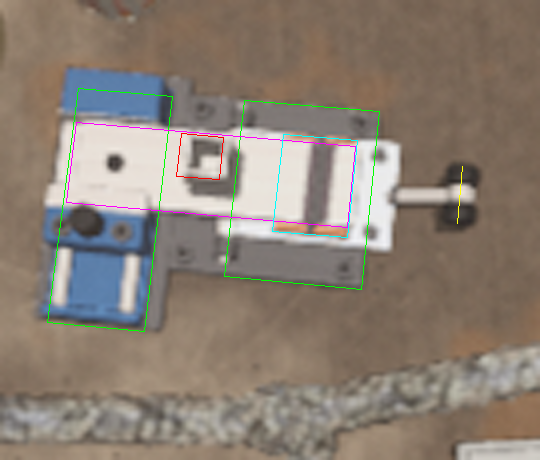

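View pics/ov_side0.png

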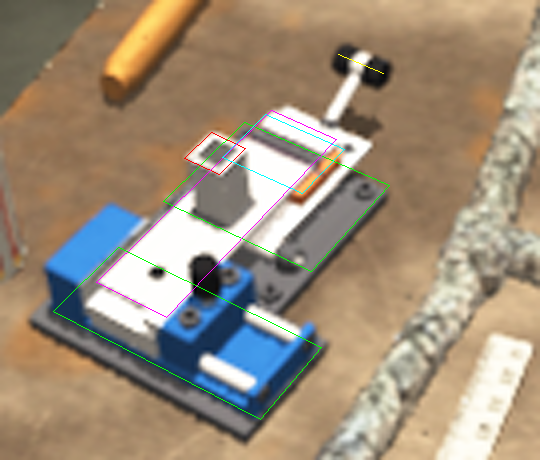

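Run:
```python
from h import *
st=status.get_state()
M=R.from_euler('xyz',st['ee_rot']).as_matrix(); print(M.round(3)); 
ty=M[:,1]; print('tool y ang',np.degrees(np.arctan2(ty[1],ty[0])))
a=lambda x0,y0,k:(lambda px,py:np.array([x0+(px+.5)/k-.5,y0+(py+.5)/k-.5]))
ps,pt=a(215,215,15)(288,279),a(225,160,15)(258,280)
print('tube top z=.088: side',onz('side',*ps,.088),'top',onz('top',*pt,.088))
TS=a(315,175,6);TT=a(290,235,6)
for z in(.031,):
  A=np.array([onz('side',*TS(*p),z)[:2] for p in((45,352),(210,55),(570,145),(450,462))])
  B=np.array([onz('top',*TT(*p),z)[:2] for p in((88,98),(650,72),(690,515),(115,540))])
  for Q in(A,B):
    d1=np.degrees(np.arctan2(*(Q[0]-Q[1])[::-1]))-90; d2=np.degrees(np.arctan2(*(Q[3]-Q[2])[::-1]))-90;d3=np.degrees(np.arctan2(*(Q[0]-Q[3])[::-1]));d4=np.degrees(np.arctan2(*(Q[1]-Q[2])[::-1]))
    print(Q.mean(0),d1,d2,d3,d4,np.linalg.norm(Q[0]-Q[1]),np.linalg.norm(Q[0]-Q[3]))
# bracket direction: tube vs hole, hole z .043
h1=onz('side',*a(180,195,5)(197,341),.043);h2=onz('top',*a(190,145,6)(172,214),.043)
print(h1,h2)
```

```text
[[-0.001 -0.317  0.948]
 [ 0.001  0.948  0.317]
 [-1.     0.002 -0.   ]]
tool y ang 108.4863585527198
tube top z=.088: side [0.64112421 0.10610674 0.088     ] top [0.64338338 0.10091193 0.088     ]
[ 0.39184124 -0.14501928] 0.6222845289980796 0.5649335485505844 2.3326614314793055 0.7359119109601021 0.21907435699687697 0.16812635678875734
[ 0.39348003 -0.14785605] 0.756778003745751 0.8908283534955928 1.3623653928918356 0.9336701209232593 0.21903760955317134 0.1684050584717096
[0.65008031 0.16606283 0.043     ] [0.65182265 0.16395327 0.043     ]
```

Run:
```python
from h import *
s=cv2.imread('pics/side0.png');t=cv2.imread('pics/top0.png')
save(s,'s_can',130,170,70,110,5); save(t,'t_can',180,75,70,80,7)
```

```text
(no output)
```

View pics/s_can.png

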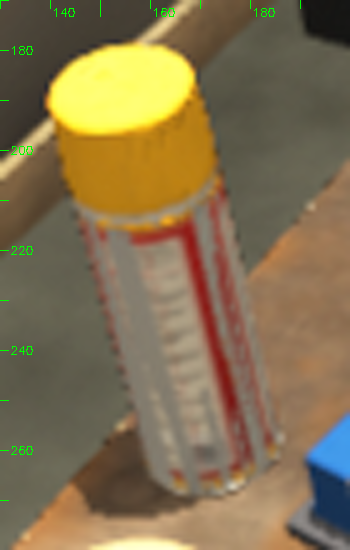

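View pics/t_can.png

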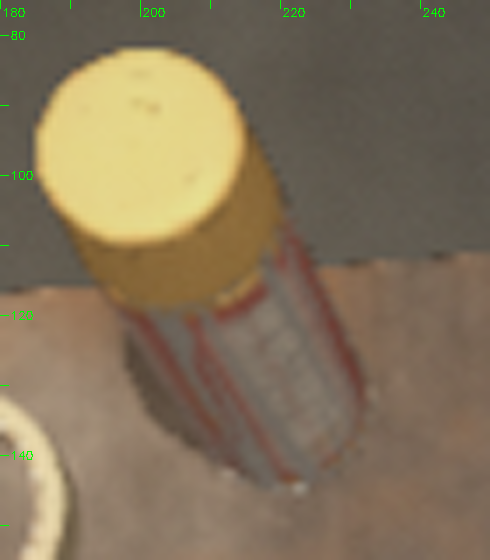

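Run:
```python
from h import *
print(tri(np.array([130+122/5,170+90/5]),np.array([180+140/7,75+145/7])))
print(onz('top',200,95.7,.225),onz('side',154,188,.225))
```

```text
(array([0.78866262, 0.16709748, 0.21702775]), np.float64(0.23893127109070633))
[0.78547467 0.16540163 0.225     ] [0.78092132 0.17517627 0.225     ]
```

Emit:
apply_moves(commands=[{"dx": 22,"dy": 45,"dz": 0,"spin": -5,"hand": 0.4},{"dx": 22,"dy": 45,"dz": 0,"spin": -5,"hand": 0.4},{"dx": 22,"dy": 45,"dz": 0,"spin": -5,"hand": 0.4},{"dx": 22,"dy": 45,"dz": 0,"spin": -5,"hand": 0.4},{"dx": 22,"dy": 45,"dz": 0,"spin": -5.7,"hand": 0.4}], grip_force=20)

```text
t: 0.72
eef_pos: [0.3245, -0.4136, 0.4044]
ee_rot: [2.318, 1.57, 2.189]
force: [0.7, 0.8, -0.6]
width: 0.0529
```

Emit:
apply_moves(commands=[{"dx": 22,"dy": 45,"hand": 0.4},{"dx": 22,"dy": 45,"hand": 0.4},{"dx": 22,"dy": 45,"hand": 0.4},{"dx": 22,"dy": 45,"hand": 0.4},{"dx": 22,"dy": 45,"hand": 0.4}])

```text
invalid input at $.commands[0]: expected keys dx, dy, dz, spin, hand
```

Emit:
apply_moves(commands=[{"dx": 22,"dy": 45,"hand": 0.4},{"dx": 22,"dy": 45,"hand": 0.4},{"dx": 22,"dy": 45,"hand": 0.4},{"dx": 22,"dy": 45,"hand": 0.4},{"dx": 22,"dy": 45,"hand": 0.4}])

```text
invalid input at $.commands[0]: expected keys dx, dy, dz, spin, hand
```

Emit:
apply_moves(commands=[{"dx": 24,"dy": 49,"dz": 0,"spin": 0,"hand": 0.4},{"dx": 24,"dy": 49,"dz": 0,"spin": 0,"hand": 0.4},{"dx": 24,"dy": 49,"dz": 0,"spin": 0,"hand": 0.4},{"dx": 24,"dy": 49,"dz": 0,"spin": 0,"hand": 0.4},{"dx": 24,"dy": 49,"dz": 0,"spin": 0,"hand": 0.4}])

```text
t: 1.35
eef_pos: [0.4444, -0.1684, 0.4047]
ee_rot: [0.489, 1.571, 0.363]
force: [0.3, -0.3, -0.1]
width: 0.0525
```

Emit:
apply_moves(commands=[{"dx": 24,"dy": 49,"dz": 0,"spin": 0,"hand": 0.4},{"dx": 24,"dy": 49,"dz": 0,"spin": 0,"hand": 0.4},{"dx": 24,"dy": 49,"dz": 0,"spin": 0,"hand": 0.4},{"dx": 24,"dy": 49,"dz": 0,"spin": 0,"hand": 0.4},{"dx": 24,"dy": 49,"dz": 0,"spin": 0,"hand": 0.4}])

```text
t: 1.98
eef_pos: [0.5645, 0.0766, 0.4045]
ee_rot: [-2.779, 1.57, -2.904]
force: [0.4, -1.2, 0.1]
width: 0.0527
```

Run:
```python
from h import *
s=status.get_state();M=R.from_euler('xyz',s['ee_rot']).as_matrix();print(s['eef_pos'],np.degrees(np.arctan2(M[1,1],M[0,1])),M[2])
```

```text
[0.56448336 0.07664655 0.4044878 ] 82.81029301359926 [-9.99999955e-01 -1.06486635e-04 -2.80506482e-04]
```

Emit:
apply_moves(commands=[{"dx": 15,"dy": 33,"dz": -20,"spin": 0,"hand": 0.4},{"dx": 15,"dy": 33,"dz": -25,"spin": 0,"hand": 0.4},{"dx": 14.5,"dy": 32.3,"dz": -30,"spin": 0,"hand": 0.4},{"dx": 0,"dy": 0,"dz": -30,"spin": 0,"hand": 0.4},{"dx": 0,"dy": 0,"dz": -15,"spin": 0,"hand": 0.4}])

```text
t: 2.6
eef_pos: [0.608, 0.1732, 0.2823]
ee_rot: [-2.53, 1.567, -2.656]
force: [0.2, -0.3, 1.2]
width: 0.0529
```

Run:
```python
from h import *
print(status.get_state()['eef_pos'])
crop('side','s1',150,160,130,140,4);crop('top','t1',150,130,140,100,4)
```

```text
[0.60802284 0.17324752 0.28231019]
```

View pics/s1.png

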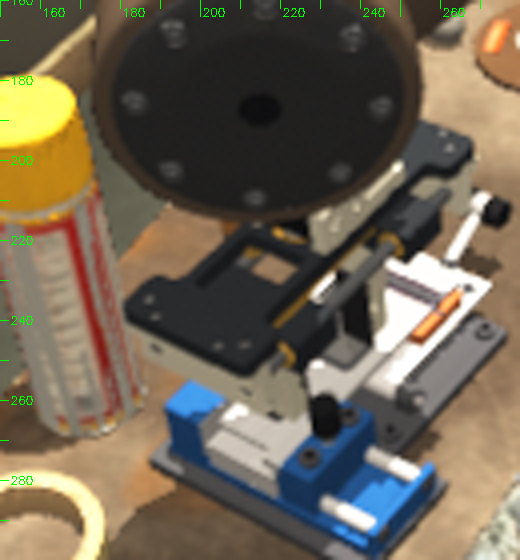

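View pics/t1.png

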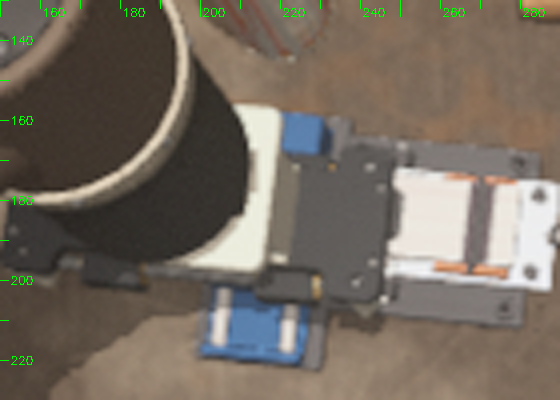

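Run:
```python
from h import *
s=status.get_state();p=s['eef_pos'];M=R.from_euler('xyz',s['ee_rot']).as_matrix()
for d in(-.026,0,.026):
  for x in (.159,.178):
    q=p+M@np.array([x,d,0]); print(d,x,q.round(4),(proj('side',q)[0]-[150,160])*4)
print((proj('side',[.609,.175,.082])[0]-[150,160])*4)
```

```text
-0.026 0.159 [0.6043 0.1467 0.1239] [351.13043212 311.24389767]
-0.026 0.178 [0.6042 0.1466 0.1049] [354.04601894 336.04103365]
0 0.159 [0.6075 0.1725 0.1239] [321.96233929 340.54690649]
0 0.178 [0.6075 0.1724 0.1049] [325.30466394 365.38660083]
0.026 0.159 [0.6108 0.1982 0.1238] [291.77209874 370.87679094]
0.026 0.178 [0.6108 0.1982 0.1048] [295.56936505 395.74700698]
[324.31137745 396.8041815 ]
```

Emit:
apply_moves(commands=[{"dx": 0,"dy": 0,"dz": -25,"spin": 0,"hand": 0.4},{"dx": 0,"dy": 0,"dz": -20,"spin": 0,"hand": 0.4},{"dx": 0,"dy": 0,"dz": 0,"spin": 0,"hand": 0.6},{"dx": 0,"dy": 0,"dz": 0,"spin": 0,"hand": 1},{"dx": 0,"dy": 0,"dz": 0,"spin": 0,"hand": 1}], grip_force=20)

```text
t: 3.32
eef_pos: [0.609, 0.1733, 0.2412]
ee_rot: [0.621, 1.568, 0.495]
force: [0.8, -0.1, -0.6]
width: 0.0281
```

Emit:
apply_moves(commands=[{"dx": 0,"dy": 0,"dz": 0,"spin": 0,"hand": 1},{"dx": 0,"dy": 0,"dz": 0,"spin": 0,"hand": 1},{"dx": 0,"dy": 0,"dz": 0,"spin": 0,"hand": 1},{"dx": -3,"dy": 0.4,"dz": 0,"spin": 0,"hand": 1},{"dx": -3,"dy": 0.4,"dz": 0,"spin": 0,"hand": 1}])

```text
t: 3.95
eef_pos: [0.6045, 0.1769, 0.2411]
ee_rot: [0.791, 1.562, 0.666]
force: [5.7, 11.2, -4.5]
width: 0.017
```

Emit:
apply_moves(commands=[{"dx": -4,"dy": 1.5,"dz": 0,"spin": 0,"hand": 1},{"dx": -4,"dy": 1.5,"dz": 0,"spin": 0,"hand": 1},{"dx": -4,"dy": 0.5,"dz": 0,"spin": 0,"hand": 1},{"dx": -4,"dy": 0.5,"dz": 0,"spin": 0,"hand": 1},{"dx": -4,"dy": 0.5,"dz": 0,"spin": 0,"hand": 1}])

```text
t: 4.58
eef_pos: [0.5841, 0.1801, 0.2411]
ee_rot: [0.717, 1.564, 0.592]
force: [6.3, 5.0, -3.4]
width: 0.0173
```

Emit:
apply_moves(commands=[{"dx": -3,"dy": 0.4,"dz": 0,"spin": 0,"hand": 1},{"dx": -1,"dy": 0,"dz": 0,"spin": 0,"hand": 1},{"dx": 0,"dy": 0,"dz": 0,"spin": 0,"hand": 1},{"dx": 0,"dy": 0,"dz": 0,"spin": 0,"hand": 1},{"dx": 0,"dy": 0,"dz": 0,"spin": 0,"hand": 1}])

```text
t: 5.2
eef_pos: [0.58, 0.1806, 0.2411]
ee_rot: [0.766, 1.564, 0.641]
force: [3.4, 6.3, -1.7]
width: 0.0171
```

Run:
```python
from h import *
crop('side','s2',180,195,110,110,5)
```

```text
(no output)
```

View pics/s2.png

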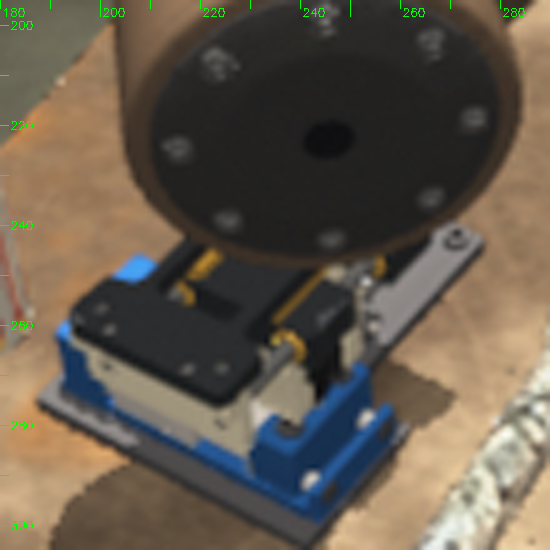

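Emit:
apply_moves(commands=[{"dx": 0,"dy": 0,"dz": 0,"spin": 0,"hand": 0.4},{"dx": 0,"dy": 0,"dz": 0,"spin": 0,"hand": 0.4},{"dx": 0,"dy": 0,"dz": 5,"spin": 0,"hand": 0.4},{"dx": 0,"dy": 0,"dz": 25,"spin": 0,"hand": 0.4},{"dx": 0,"dy": 0,"dz": 30,"spin": 0,"hand": 0.4}])

```text
t: 5.88
eef_pos: [0.5784, 0.1785, 0.3001]
ee_rot: [-2.366, 1.569, -2.492]
force: [-0.0, 0.5, -0.2]
width: 0.0519
```

Emit:
apply_moves(commands=[{"dx": 20,"dy": -24,"dz": 0,"spin": 0,"hand": 0.4},{"dx": 20,"dy": -24,"dz": 0,"spin": 0,"hand": 0.4},{"dx": 21,"dy": -27,"dz": 0,"spin": 0,"hand": 0.4},{"dx": 0,"dy": 0,"dz": 0,"spin": 0,"hand": 0.4},{"dx": 0,"dy": 0,"dz": 0,"spin": 0,"hand": 0.4}])

```text
t: 6.5
eef_pos: [0.6393, 0.1037, 0.2997]
ee_rot: [-2.929, 1.57, -3.056]
force: [-0.8, 0.7, -0.5]
width: 0.0527
```

Run:
```python
from h import *
s=status.get_state();M=R.from_euler('xyz',s['ee_rot']).as_matrix();p=s['eef_pos'];print(p,np.degrees(np.arctan2(M[1,1],M[0,1])),s['force'])
crop('side','s3',180,170,110,135,4)
crop('top','t3',180,130,140,100,5)
for d in(-.026,.026):
    q=p+M@np.array([.178,d,0]); print((proj('side',q)[0]-[180,170])*4)
```

```text
[0.63932214 0.10369372 0.29965513] 82.75114411727151 [-0.84759248  0.74125178 -0.46425131]
[242.11571004 181.64361383]
[186.57661044 234.65366044]
```

View pics/s3.png

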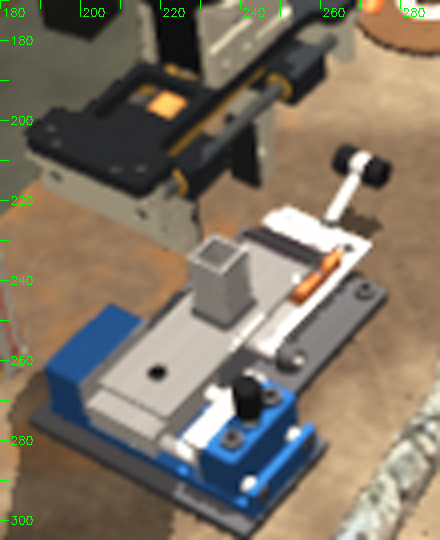

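View pics/t3.png

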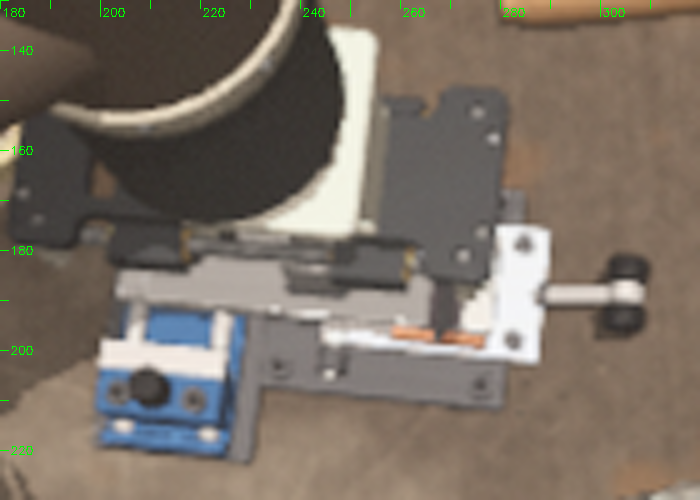

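Emit:
apply_moves(commands=[{"dx": 2.5,"dy": 0,"dz": -20,"spin": 0,"hand": 0.4},{"dx": 0,"dy": 0,"dz": -25,"spin": 0,"hand": 0.4},{"dx": 0,"dy": 0,"dz": -18,"spin": 0,"hand": 0.4},{"dx": 0,"dy": 0,"dz": 0,"spin": 0,"hand": 0.55},{"dx": 0,"dy": 0,"dz": 0,"spin": 0,"hand": 0.6}], grip_force=15)

```text
t: 7.22
eef_pos: [0.6424, 0.1042, 0.2375]
ee_rot: [0.232, 1.57, 0.107]
force: [0.3, 0.0, 0.7]
width: 0.0386
```

Emit:
apply_moves(commands=[{"dx": 0,"dy": 0,"dz": 0,"spin": 0,"hand": 1},{"dx": 0,"dy": 0,"dz": 0,"spin": 0,"hand": 1},{"dx": 0,"dy": 0,"dz": 0,"spin": 0,"hand": 1},{"dx": 0,"dy": 0,"dz": 0,"spin": 0,"hand": 1},{"dx": 0,"dy": 0,"dz": 0,"spin": 0,"hand": 1}], grip_force=15)

```text
t: 7.85
eef_pos: [0.6424, 0.104, 0.2376]
ee_rot: [0.474, 1.569, 0.349]
force: [-1.1, 1.3, 5.5]
width: 0.025
```

Emit:
apply_moves(commands=[{"dx": 0,"dy": 0,"dz": 0,"spin": 0,"hand": 1},{"dx": 0,"dy": 0,"dz": 0,"spin": 0,"hand": 1},{"dx": 0,"dy": 0,"dz": 5,"spin": 0,"hand": 1},{"dx": 0,"dy": 0,"dz": 5,"spin": 0,"hand": 1},{"dx": 0,"dy": 0,"dz": 5,"spin": 0,"hand": 1}], grip_force=45)

```text
t: 8.48
eef_pos: [0.6419, 0.1037, 0.2516]
ee_rot: [-2.683, 1.57, -2.809]
force: [0.5, -0.5, -3.6]
width: 0.0246
```

Run:
```python
from h import *
s=status.get_state();M=R.from_euler('xyz',s['ee_rot']).as_matrix();p=s['eef_pos'];print(p,np.degrees(np.arctan2(M[1,1],M[0,1])),s['force'],s['moment'])
crop('side','s4',170,170,120,135,4)
```

```text
[0.64190123 0.10373625 0.25155049] 82.78656055349558 [ 0.51608988 -0.49529714 -3.6004159 ] [-0.0114561  -0.01828333  0.01898159]
```

View pics/s4.png

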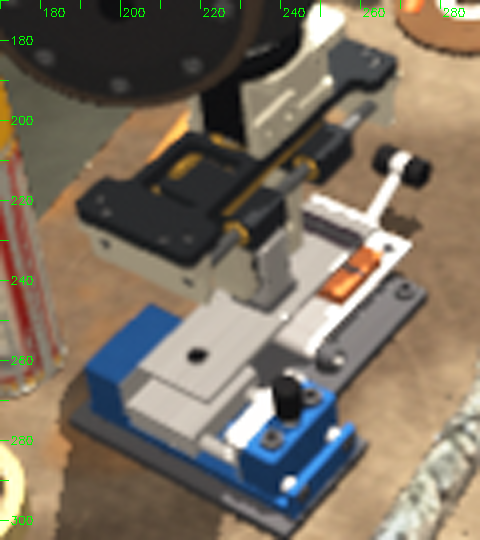

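Emit:
apply_moves(commands=[{"dx": 0,"dy": 0,"dz": 15,"spin": 0,"hand": 1},{"dx": 0,"dy": 0,"dz": 25,"spin": 0,"hand": 1},{"dx": 0,"dy": 0,"dz": 25,"spin": 0,"hand": 1},{"dx": -12,"dy": -14,"dz": 5,"spin": 0,"hand": 1},{"dx": -23,"dy": -27,"dz": 0,"spin": 1,"hand": 1}], grip_force=45)

```text
t: 9.15
eef_pos: [0.6066, 0.0626, 0.3221]
ee_rot: [0.688, 1.57, 0.581]
force: [-1.2, -0.2, -4.3]
width: 0.0246
```

Emit:
apply_moves(commands=[{"dx": -28,"dy": -33,"dz": 0,"spin": 2,"hand": 1},{"dx": -28,"dy": -33,"dz": 0,"spin": 2,"hand": 1},{"dx": -28,"dy": -33,"dz": 0,"spin": 2,"hand": 1},{"dx": -28,"dy": -33,"dz": 0,"spin": 1,"hand": 1},{"dx": -28,"dy": -33,"dz": 0,"spin": 0,"hand": 1}])

```text
t: 9.78
eef_pos: [0.465, -0.1035, 0.3216]
ee_rot: [2.884, 1.57, 2.898]
force: [0.4, -0.1, -3.4]
width: 0.0243
```

Emit:
apply_moves(commands=[{"dx": -22,"dy": -28,"dz": 0,"spin": 0,"hand": 1},{"dx": -12,"dy": -16,"dz": -10,"spin": 0,"hand": 1},{"dx": 0,"dy": 0,"dz": -15,"spin": 0,"hand": 1},{"dx": 0,"dy": 0,"dz": -10,"spin": 0,"hand": 1},{"dx": 0,"dy": 0,"dz": 0,"spin": 0,"hand": 1}])

```text
t: 10.4
eef_pos: [0.4328, -0.146, 0.2857]
ee_rot: [-3.107, 1.569, -3.093]
force: [0.9, 0.3, -4.8]
width: 0.0246
```

Run:
```python
from h import *
s=status.get_state();M=R.from_euler('xyz',s['ee_rot']).as_matrix();p=s['eef_pos'];print(p,np.degrees(np.arctan2(M[1,1],M[0,1])),s['force'],s['moment'])
crop('side','s5',305,150,125,125,4)
crop('top','t5',280,210,140,130,5)
```

```text
[ 0.43282272 -0.14602766  0.28572669] 90.80584835013721 [ 0.86703229  0.31591329 -4.83649422] [-0.02855811  0.00222254 -0.04573062]
```

View pics/s5.png

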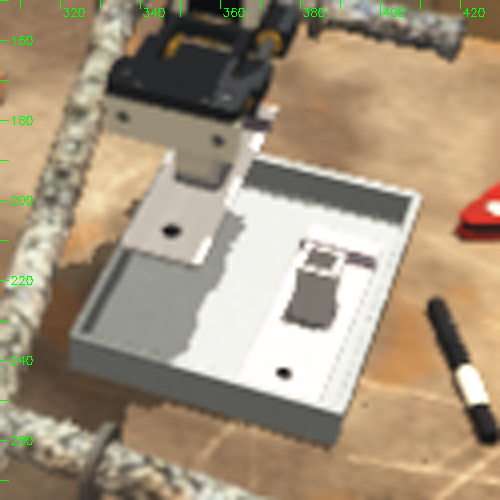

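View pics/t5.png

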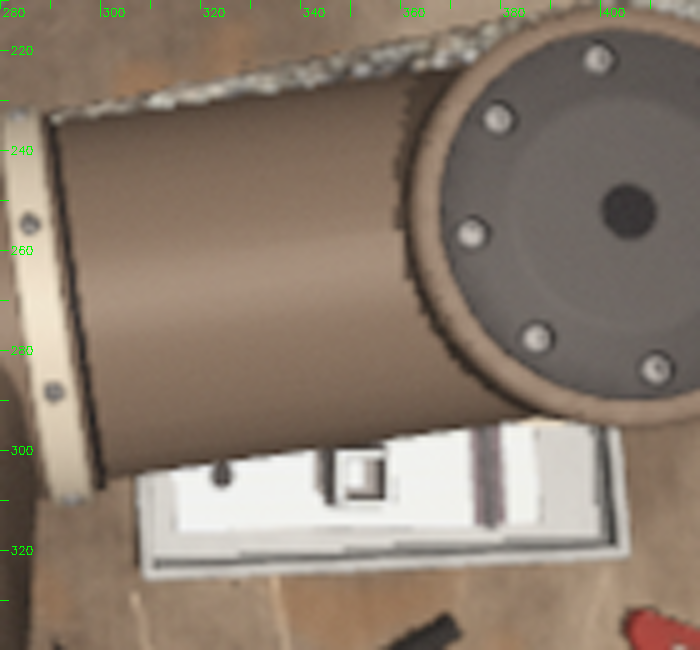

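Run:
```python
from h import *
for x in(-.025,.025):
  print(proj('side',[.4328+x,-.146+.085,.0857+.006]), onz('side',*( (357,216) if x<0 else (335.7,210.7)),.0915))
```

```text
[[353.68632531 215.44035014]] [ 0.40005535 -0.06250966  0.0915    ]
[[333.87137513 209.84735983]] [ 0.45276415 -0.06005312  0.0915    ]
```

Emit:
apply_moves(commands=[{"dx": 4,"dy": 0,"dz": -15,"spin": 0,"hand": 1},{"dx": 0,"dy": 0,"dz": -22,"spin": 0,"hand": 1},{"dx": 0,"dy": 0,"dz": -20,"spin": 0,"hand": 1},{"dx": 0,"dy": 0,"dz": -12,"spin": 0,"hand": 1},{"dx": 0,"dy": 0,"dz": -4,"spin": 0,"hand": 1}])

```text
t: 11.12
eef_pos: [0.4373, -0.146, 0.2134]
ee_rot: [-2.874, 1.57, -2.86]
force: [0.5, 0.2, -4.4]
width: 0.0245
```

Emit:
apply_moves(commands=[{"dx": 0,"dy": 0,"dz": -2,"spin": 0,"hand": 1},{"dx": 0,"dy": 0,"dz": -2,"spin": 0,"hand": 1},{"dx": 0,"dy": 0,"dz": -1,"spin": 0,"hand": 1},{"dx": 0,"dy": 0,"dz": -1,"spin": 0,"hand": 1},{"dx": 0,"dy": 0,"dz": 0,"spin": 0,"hand": 1}])

```text
t: 11.75
eef_pos: [0.4371, -0.1461, 0.2077]
ee_rot: [0.151, 1.571, 0.165]
force: [0.4, 0.5, -4.7]
width: 0.0248
```

Emit:
apply_moves(commands=[{"dx": 0,"dy": 0,"dz": -1,"spin": 0,"hand": 1},{"dx": 0,"dy": 0,"dz": -1,"spin": 0,"hand": 1},{"dx": 0,"dy": 0,"dz": -0.7,"spin": 0,"hand": 1},{"dx": 0,"dy": 0,"dz": -0.7,"spin": 0,"hand": 1},{"dx": 0,"dy": 0,"dz": 0,"spin": 0,"hand": 1}])

```text
t: 12.38
eef_pos: [0.4371, -0.1461, 0.2042]
ee_rot: [-2.92, 1.571, -2.906]
force: [0.3, -0.3, -4.1]
width: 0.0247
```

Emit:
apply_moves(commands=[{"dx": 0,"dy": 0,"dz": -0.7,"spin": 0,"hand": 1},{"dx": 0,"dy": 0,"dz": -0.7,"spin": 0,"hand": 1},{"dx": 0,"dy": 0,"dz": -0.5,"spin": 0,"hand": 1},{"dx": 0,"dy": 0,"dz": 0,"spin": 0,"hand": 1},{"dx": 0,"dy": 0,"dz": 0,"spin": 0,"hand": 1}])

```text
t: 13.0
eef_pos: [0.4371, -0.1461, 0.2035]
ee_rot: [-0.346, 1.57, -0.332]
force: [-6.2, 3.0, 15.3]
width: 0.0249
```

Emit:
apply_moves(commands=[{"dx": 0,"dy": 0,"dz": 0.7,"spin": 0,"hand": 1},{"dx": 0,"dy": 0,"dz": 0,"spin": 0,"hand": 0.65},{"dx": 0,"dy": 0,"dz": 0,"spin": 0,"hand": 0.45},{"dx": 0,"dy": 0,"dz": 0,"spin": 0,"hand": 0.4},{"dx": 0,"dy": 0,"dz": 3,"spin": 0,"hand": 0.4}])

```text
t: 13.62
eef_pos: [0.4371, -0.1461, 0.206]
ee_rot: [-3.045, 1.57, -3.032]
force: [0.5, 0.0, -0.5]
width: 0.0514
```

Emit:
apply_moves(commands=[{"dx": 0,"dy": 0,"dz": 15,"spin": 0,"hand": 0.4},{"dx": 0,"dy": 0,"dz": 30,"spin": 0,"hand": 0.4},{"dx": 0,"dy": 0,"dz": 40,"spin": 0,"hand": 0.35},{"dx": 10,"dy": 10,"dz": 20,"spin": 4,"hand": 0.3},{"dx": 30,"dy": 20,"dz": 0,"spin": 10,"hand": 0.25}])

```text
t: 14.25
eef_pos: [0.4772, -0.1162, 0.3135]
ee_rot: [-0.144, 1.567, 0.117]
force: [1.0, -0.9, -0.3]
width: 0.0643
```

Run:
```python
from h import *
s=status.get_state();M=R.from_euler('xyz',s['ee_rot']).as_matrix();p=s['eef_pos'];print(p,np.degrees(np.arctan2(M[1,1],M[0,1])),s['q'])
crop('side','s6',305,150,125,125,4)
```

```text
[ 0.47715179 -0.11624142  0.3135099 ] 104.97857862627828 [ 1.62347275e-01  1.37925874e-01 -5.13996992e-01  2.35944671e-04
 -9.14753578e-01 -1.47186041e+00]
```

View pics/s6.png

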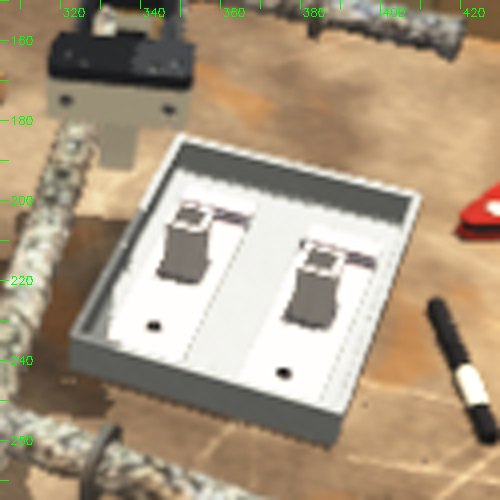

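Emit:
apply_moves(commands=[{"dx": 25,"dy": 13,"dz": 0,"spin": 9.5,"hand": 0.3},{"dx": 30,"dy": 15,"dz": 0,"spin": 9.5,"hand": 0.3},{"dx": 30,"dy": 15,"dz": 0,"spin": 9.5,"hand": 0.3},{"dx": 30,"dy": 15,"dz": 0,"spin": 9.5,"hand": 0.3},{"dx": 21,"dy": 10,"dz": 0,"spin": 9.5,"hand": 0.3}])

```text
t: 14.92
eef_pos: [0.6142, -0.0475, 0.3107]
ee_rot: [2.451, 1.57, -2.739]
force: [-0.7, 0.7, 0.5]
width: 0.0614
```

Emit:
apply_moves(commands=[{"dx": 10,"dy": 5,"dz": 0,"spin": 10,"hand": 0.3},{"dx": 0,"dy": 0,"dz": -5,"spin": 10.5,"hand": 0.3},{"dx": 0,"dy": 0,"dz": -15,"spin": 0,"hand": 0.3},{"dx": 0,"dy": 0,"dz": -20,"spin": 0,"hand": 0.3},{"dx": 0,"dy": 0,"dz": 0,"spin": 0,"hand": 0.3}])

```text
t: 15.55
eef_pos: [0.6221, -0.0434, 0.2688]
ee_rot: [1.836, 1.567, -3.007]
force: [-0.2, -0.5, -0.5]
width: 0.0613
```

Run:
```python
from h import *
s=status.get_state();M=R.from_euler('xyz',s['ee_rot']).as_matrix();p=s['eef_pos'];print(p,np.degrees(np.arctan2(M[1,1],M[0,1])),s['q'])
crop('side','s7',190,150,130,125,4)
crop('top','t7',190,130,140,100,5)
for d in(-.031,.031):
    q=p+M@np.array([.178,d,0]); print(q,(proj('side',q)[0]-[190,150])*4,(proj('top',q)[0]-[190,130])*5)
```

```text
[ 0.62209727 -0.04337773  0.26884046] 172.5409807035965 [ 2.42866697e-01  3.91351977e-01 -2.73597774e-01 -5.66776213e-04
 -9.09981769e-01 -3.72700165e-01]
[ 0.65210109 -0.04750173  0.09071757] [279.68035127 171.82932403] [581.13355907 208.4840354 ]
[ 0.59062623 -0.03945314  0.09096642] [361.68653636 204.03341263] [568.50531814 341.10483093]
```

View pics/s7.png

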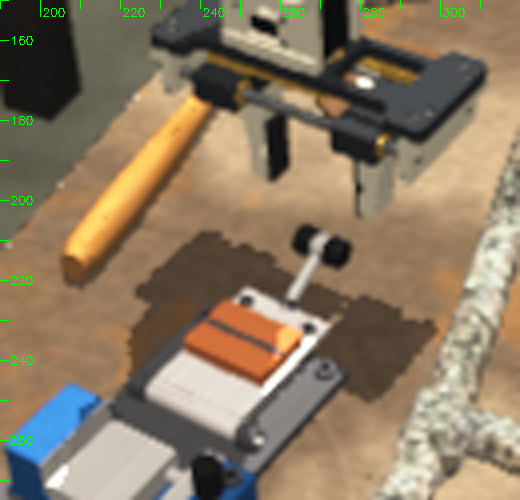

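View pics/t7.png

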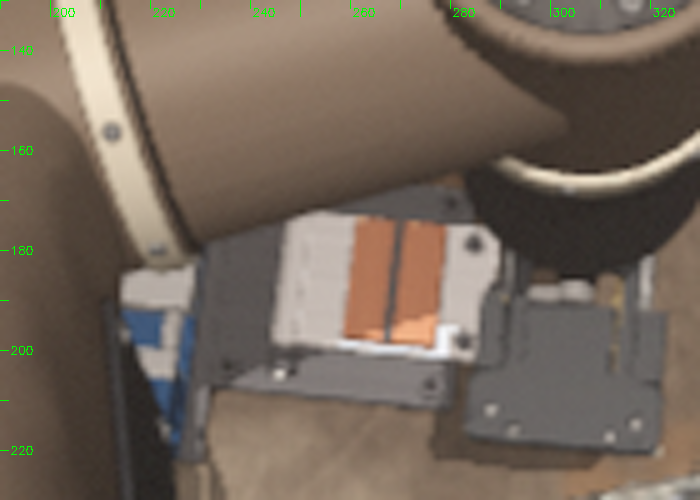

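Emit:
apply_moves(commands=[{"dx": 1.5,"dy": 1,"dz": -20,"spin": 0,"hand": 0.3},{"dx": 0,"dy": 0,"dz": -25,"spin": 0,"hand": 0.3},{"dx": 0,"dy": 0,"dz": -20,"spin": 0,"hand": 0.3},{"dx": 0,"dy": 0,"dz": 0,"spin": 0,"hand": 0.3},{"dx": 0,"dy": 0,"dz": 0,"spin": 0,"hand": 0.45}], grip_force=8)

```text
t: 16.27
eef_pos: [0.6252, -0.0421, 0.2073]
ee_rot: [-1.423, 1.569, 0.022]
force: [1.2, 0.5, 0.5]
width: 0.0557
```

Run:
```python
from h import *
s=status.get_state();print(s['eef_pos'],s['force'],s['width'])
crop('side','s8',190,150,130,125,5)
```

```text
[ 0.62517745 -0.04205977  0.20730372] [1.20099687 0.48227106 0.53675321] 0.05573778849763753
```

View pics/s8.png

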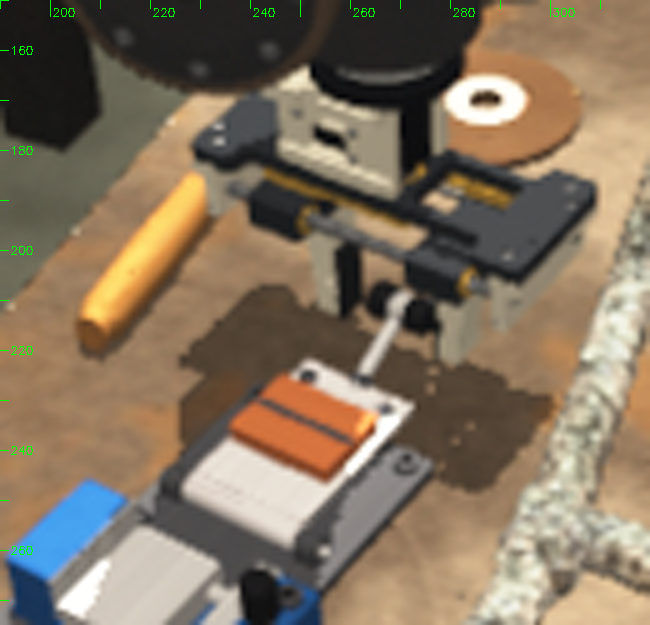

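Emit:
apply_moves(commands=[{"dx": -0.5,"dy": 0,"dz": -3,"spin": 0,"hand": 0.5},{"dx": 0,"dy": 0,"dz": 0,"spin": 0,"hand": 0.55},{"dx": 0,"dy": 0,"dz": 0,"spin": 0,"hand": 1},{"dx": 0,"dy": 0,"dz": 0,"spin": 0,"hand": 1},{"dx": 0,"dy": 0,"dz": 0,"spin": 0,"hand": 1}], grip_force=8)

```text
t: 16.95
eef_pos: [0.6229, -0.0421, 0.2029]
ee_rot: [1.722, 1.568, -3.117]
force: [-4.6, 2.0, 4.2]
width: 0.0349
```

Run:
```python
import numpy as np
th=np.r_[0,1.5,np.arange(4.5,70,3),72,74,76,77,77.9]
a=np.radians(th)+np.arctan2(28,140); r=np.hypot(140,28)
x=-r*np.cos(a);z=r*np.sin(a);u=np.array([np.cos(np.radians(82.76)),np.sin(np.radians(82.76))])
P=np.c_[x*u[0],x*u[1],z]; D=np.diff(P,axis=0)
for t,d in zip(th[1:],D): print(t,d.round(1))
print(P[-1]-P[0])
```

```text
1.5 [0.1 0.8 3.7]
4.5 [0.2 1.8 7.2]
7.5 [0.3 2.2 7.1]
10.5 [0.3 2.6 7. ]
13.5 [0.4 2.9 6.9]
16.5 [0.4 3.3 6.7]
19.5 [0.5 3.6 6.5]
22.5 [0.5 4.  6.3]
25.5 [0.5 4.3 6.1]
28.5 [0.6 4.6 5.9]
31.5 [0.6 4.9 5.6]
34.5 [0.7 5.2 5.3]
37.5 [0.7 5.5 5.1]
40.5 [0.7 5.7 4.8]
43.5 [0.8 5.9 4.5]
46.5 [0.8 6.2 4.1]
49.5 [0.8 6.4 3.8]
52.5 [0.8 6.6 3.5]
55.5 [0.9 6.7 3.1]
58.5 [0.9 6.9 2.8]
61.5 [0.9 7.  2.4]
64.5 [0.9 7.1 2. ]
67.5 [0.9 7.2 1.6]
72.0 [ 1.4 11.   1.7]
74.0 [0.6 4.9 0.5]
76.0 [0.6 4.9 0.3]
77.0 [0.3 2.5 0.1]
77.9 [0.3 2.2 0. ]
[ 17.39551312 136.93080255 114.75897291]
```

Emit:
apply_moves(commands=[{"dx": -1.3,"dy": 0,"dz": 0,"spin": 0,"hand": 1},{"dx": 0,"dy": 0,"dz": 0,"spin": 0,"hand": 1},{"dx": 0,"dy": 0,"dz": 0,"spin": 0,"hand": 1},{"dx": 0,"dy": 0,"dz": 0,"spin": 0,"hand": 1},{"dx": 0,"dy": 0,"dz": 0,"spin": 0,"hand": 1}], grip_force=22)

```text
t: 17.58
eef_pos: [0.6225, -0.0421, 0.203]
ee_rot: [1.759, 1.57, -3.079]
force: [-4.6, 2.4, 2.0]
width: 0.0348
```

Emit:
apply_moves(commands=[{"dx": -0.9,"dy": 0.8,"dz": 3.7,"spin": 0,"hand": 1},{"dx": 0.2,"dy": 1.8,"dz": 7.2,"spin": 0,"hand": 1},{"dx": 0.3,"dy": 2.2,"dz": 7.1,"spin": 0,"hand": 1},{"dx": 0.3,"dy": 2.6,"dz": 7,"spin": 0,"hand": 1},{"dx": 0.4,"dy": 2.9,"dz": 6.9,"spin": 0,"hand": 1}], grip_force=22)

```text
t: 18.2
eef_pos: [0.6235, -0.0315, 0.2357]
ee_rot: [-1.235, 1.569, 0.21]
force: [2.7, 1.4, -3.1]
width: 0.0352
```

Emit:
apply_moves(commands=[{"dx": 0.4,"dy": 3.3,"dz": 6.7,"spin": 0,"hand": 1},{"dx": 0.5,"dy": 3.6,"dz": 6.5,"spin": 0,"hand": 1},{"dx": 0.5,"dy": 4,"dz": 6.3,"spin": 0,"hand": 1},{"dx": 0.5,"dy": 4.3,"dz": 6.1,"spin": 0,"hand": 1},{"dx": 0.6,"dy": 4.6,"dz": 5.9,"spin": 0,"hand": 1}])

```text
t: 18.82
eef_pos: [0.6261, -0.0116, 0.2671]
ee_rot: [-1.274, 1.569, 0.171]
force: [5.5, 1.8, -5.0]
width: 0.0347
```

Run:
```python
from h import *
s=status.get_state();print(s['eef_pos'],s['force'],s['width'])
crop('side','s9',190,150,130,125,5)
```

```text
[ 0.62613322 -0.01158465  0.26706998] [ 5.54539127  1.7502437  -4.98922598] 0.034727296710502065
```

View pics/s9.png

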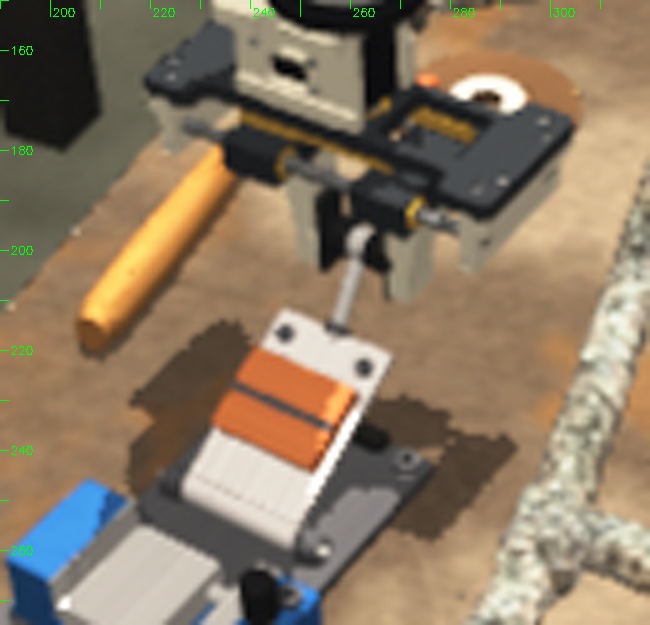

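Emit:
apply_moves(commands=[{"dx": 1.2,"dy": 4.9,"dz": 5.6,"spin": 0,"hand": 1},{"dx": 1.1,"dy": 5.2,"dz": 5.3,"spin": 0,"hand": 1},{"dx": 1,"dy": 5.5,"dz": 5.1,"spin": 0,"hand": 1},{"dx": 0.8,"dy": 5.7,"dz": 4.8,"spin": 0,"hand": 1},{"dx": 0.9,"dy": 5.9,"dz": 4.5,"spin": 0,"hand": 1}])

```text
t: 19.5
eef_pos: [0.6303, 0.0154, 0.2919]
ee_rot: [1.914, 1.57, -2.924]
force: [0.2, 0.6, -2.5]
width: 0.0348
```

Emit:
apply_moves(commands=[{"dx": 0.9,"dy": 6.2,"dz": 4.1,"spin": 0,"hand": 1},{"dx": 0.9,"dy": 6.4,"dz": 3.8,"spin": 0,"hand": 1},{"dx": 0.9,"dy": 6.6,"dz": 3.5,"spin": 0,"hand": 1},{"dx": 1,"dy": 6.7,"dz": 3.1,"spin": 0,"hand": 1},{"dx": 1,"dy": 6.9,"dz": 2.8,"spin": 0,"hand": 1}])

```text
t: 20.12
eef_pos: [0.6349, 0.0483, 0.3091]
ee_rot: [1.908, 1.569, -2.93]
force: [-5.5, -0.4, 1.2]
width: 0.0349
```

Emit:
apply_moves(commands=[{"dx": 0,"dy": 7,"dz": 2.4,"spin": 0,"hand": 1},{"dx": 0.4,"dy": 7.1,"dz": 2,"spin": 0,"hand": 1},{"dx": 0.7,"dy": 7.2,"dz": 1.6,"spin": 0,"hand": 1},{"dx": 0.7,"dy": 6.5,"dz": 1.1,"spin": 0,"hand": 1},{"dx": 0.6,"dy": 4.5,"dz": 0.6,"spin": 0,"hand": 1}])

```text
t: 20.75
eef_pos: [0.6386, 0.081, 0.317]
ee_rot: [-1.251, 1.569, 0.195]
force: [5.6, -0.8, -5.9]
width: 0.0347
```

Emit:
apply_moves(commands=[{"dx": 0.2,"dy": 3,"dz": 0.3,"spin": 0,"hand": 1},{"dx": 0.2,"dy": 3,"dz": 0.3,"spin": 0,"hand": 1},{"dx": 0.2,"dy": 2,"dz": 0.2,"spin": 0,"hand": 1},{"dx": 0,"dy": 0,"dz": 0,"spin": 0,"hand": 1},{"dx": 0,"dy": 0,"dz": 0,"spin": 0,"hand": 1}])

```text
t: 21.38
eef_pos: [0.6396, 0.0887, 0.3176]
ee_rot: [-1.274, 1.568, 0.171]
force: [8.5, 0.1, -6.9]
width: 0.0349
```

Run:
```python
from h import *
s=status.get_state();print(s['eef_pos'],s['force'],s['moment'],s['width'])
p=s['eef_pos']; ddy=p[1]+.0421; c=(140-ddy/.992*1000)/142.8; print('theta by y',np.degrees(np.arccos(c))-11.31,'z exp',142.8*(np.sin(np.arccos(c))-.1961),'z',(p[2]-.203)*1000)
crop('side','s10',190,150,130,125,5);crop('top','t10',190,130,140,100,5)
```

```text
[0.63955081 0.08869801 0.31761683] [ 8.54327536  0.07485233 -6.9417547 ] [-0.23733951 -2.53500611 -0.15423952] 0.03485652798457193
theta by y 75.41932803707965 z exp 114.56432038696612 z 114.61683122188832
```

View pics/s10.png

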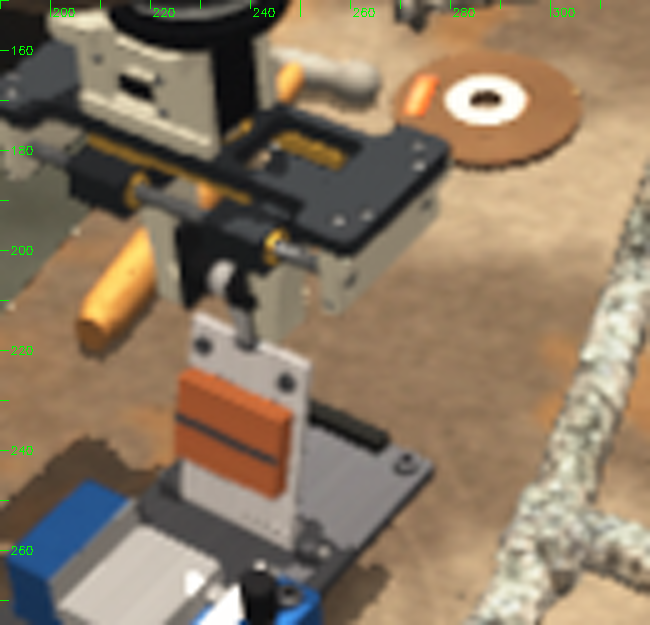

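View pics/t10.png

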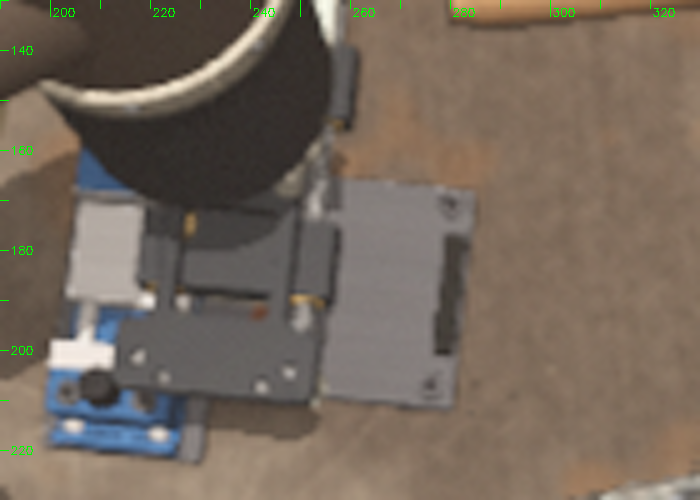

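Run:
```python
import cv2
for n,(x,y,w,h) in dict(s8=(210,340,220,230),s10=(155,250,180,310)).items():
    im=cv2.imread(f'pics/{n}.png')[y:y+h,x:x+w]; k=3 if n=='s8' else 2.5
    k=2.5
    o=cv2.resize(im,None,fx=k,fy=k,interpolation=cv2.INTER_CUBIC)
    for X in range((x+19)//20*20,x+w,20): cv2.line(o,(int((X-x)*k),0),(int((X-x)*k),6),(0,0,255),1); cv2.putText(o,str(X),(int((X-x)*k)+1,16),0,.36,(0,0,255),1)
    for Y in range((y+19)//20*20,y+h,20): cv2.line(o,(0,int((Y-y)*k)),(6,int((Y-y)*k)),(0,0,255),1); cv2.putText(o,str(Y),(8,int((Y-y)*k)+4),0,.36,(0,0,255),1)
    print(o.shape)
    if o.shape[0]>600: o=o[:600]
    cv2.imwrite(f'pics/{n}z.png',o)
```

```text
(575, 550, 3)
(775, 450, 3)
```

View pics/s8z.png

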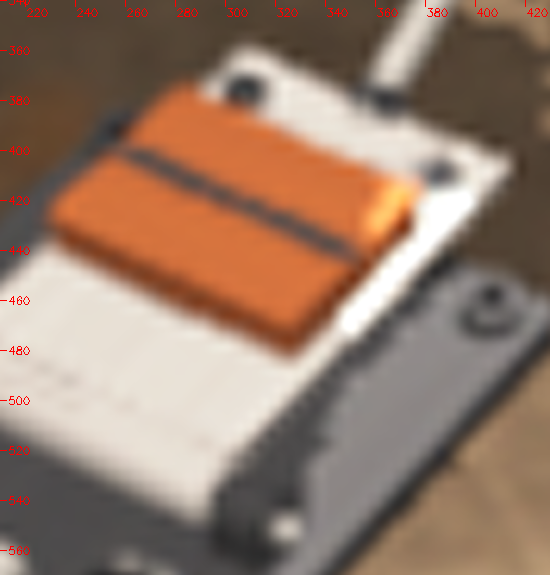

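View pics/s10z.png

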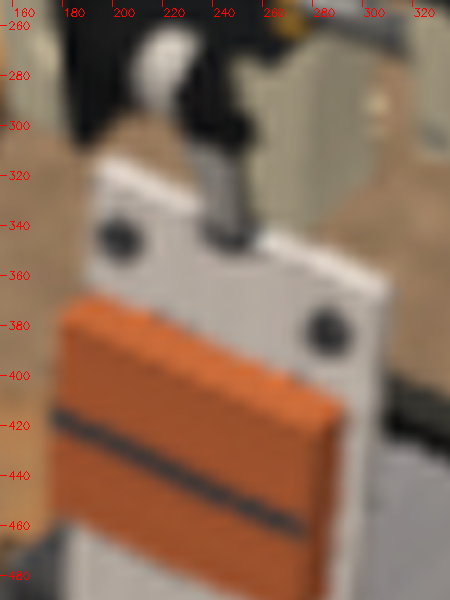

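```bash
cat > fit.py <<'E'
from h import *
full=lambda p:np.array([190+(p[0]+.5)/5-.5,150+(p[1]+.5)/5-.5])
F=dict(lf=(306,358),ln=(415.2,405.2),sf=(308,376),sn=(386,408),bf=(284,374),bn=(326,476),bl=(230,424.8),tl=(260,400.8),tr=(354,443.2))
U=dict(lf=(193,321),ln=(309,368),sf=(203,346),sn=(286.2,382.8),bf=(179,380),tl=(175,416),tr=(275,462))
def run(U,z0=None,th0=1.3):
    def pts(v):
        rs,ws,rt=v[4:7]*1000
        return dict(lf=(-100,-33,8),ln=(-100,33,8),sf=(-rs,-ws,9),sn=(-rs,ws,9),bf=(-75,-30,20),bn=(-30,30,20),bl=(-30,-30,20),tl=(-rt,-30,20),tr=(-rt,30,20))
    def w(v,P,th):
        P=np.array(P)/1000; c,s=np.cos(th),np.sin(th)
        x,z=c*P[0]+s*P[2],-s*P[0]+c*P[2]
        z+=.017+v[3]; d=v[2]+np.pi/2; c,s=np.cos(d),np.sin(d)
        return np.array([v[0]+c*x-s*P[1],v[1]+s*x+c*P[1],z])
    def f(v):
        Q=pts(v);r=[]
        for k in F: r+=list(proj('side',w(v,Q[k],0))[0]-full(F[k]))
        for k in U: r+=list(proj('side',w(v,Q[k],v[7]))[0]-full(U[k]))
        return np.r_[np.array(r)/.5,(v[0]-.641)/.004,(v[1]-.0975)/.004,(v[2]+.1263)/.02,v[3]/.004]
    r=least_squares(f,[.641,.096,-.126,0,.09,.022,.055,th0],x_scale=.01)
    cov=np.linalg.inv(r.jac.T@r.jac)
    print(r.x.round(4),'theta deg',np.degrees(r.x[7]),'+-',np.degrees(cov[7,7]**.5)); print((r.fun[:-4]*.5).round(1))
if __name__=='__main__': run(U)
E
python3 fit.py
```

```text
[ 0.6402  0.0975 -0.1282 -0.0017  0.0897  0.0239  0.0536  1.327 ] theta deg 76.03262096601422 +- 0.5363498958771774
[ 0.2  0.5 -0.3  0.3  0.4  0.2  0.3  0.5 -0.4 -0.1  0.4 -0.9 -0.3  0.3
 -0.7 -0.5  0.3 -0.2 -0.3 -0.3 -0.5  0.3  0.3  0.   0.2 -0.1 -0.3 -0.5
  0.   0.   0.6  0.2]
```

Emit:
apply_moves(commands=[{"dx": 1.1,"dy": 2,"dz": -0.2,"spin": 0,"hand": 1},{"dx": 0.9,"dy": 2,"dz": -0.2,"spin": 0,"hand": 1},{"dx": 0.3,"dy": 1.2,"dz": 0,"spin": 0,"hand": 1},{"dx": 0,"dy": 0,"dz": 0,"spin": 0,"hand": 1},{"dx": 0,"dy": 0,"dz": 0,"spin": 0,"hand": 1}])

```text
t: 22.1
eef_pos: [0.6407, 0.0935, 0.3177]
ee_rot: [-1.282, 1.57, 0.163]
force: [0.5, -0.4, 3.9]
width: 0.0347
```

```bash
python3 - <<'E'
from h import *
s=status.get_state();print(s['eef_pos'],s['force'],s['width'],s['qd'].round(3))
p=s['eef_pos']
for y0 in(-.0425,-.0415):
  ddy=p[1]-y0; c=(140-ddy/.992*1000)/142.8; print('theta by y',np.degrees(np.arccos(c))-11.31)
im=viewer.grab_frame('side')[:,:,::-1]
cv2.imwrite('pics/s11full.png',im)
save(im,'s11',190,150,130,125,5)
E
python3 - <<'E'
import cv2
im=cv2.imread('pics/s11.png')[250:490,155:335]
o=cv2.resize(im,None,fx=2.5,fy=2.5,interpolation=cv2.INTER_CUBIC);cv2.imwrite('pics/s11z.png',o)
E
```

```text
[0.64067003 0.09353017 0.31770753] [ 0.52807989 -0.36735577  3.94365228] 0.03470665903772199 [-0.001  0.002 -0.     0.001 -0.    -0.   ]
theta by y 77.53725925527691
theta by y 77.13267859463753
```

View pics/s11z.png

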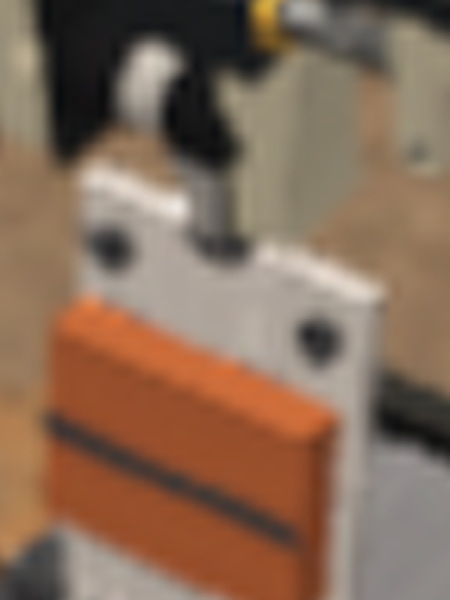

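View pics/s11full.png

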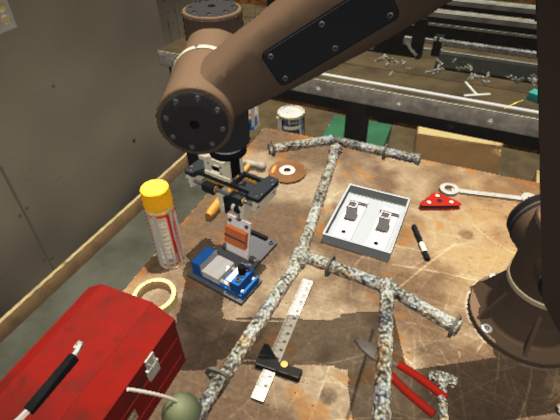

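Run:
```python
from fit import *
g=lambda x,y:(155+x/2.5,250+y/2.5)
run(dict(lf=g(80,190),ln=g(376,307),sf=g(110,247),sn=g(320,340),bf=g(55,337),tl=g(50,425),tr=g(298,540)))
```

```text
[ 0.64    0.097  -0.1221 -0.0023  0.0901  0.024   0.0535  1.3654] theta deg 78.22982407265684 +- 0.5237563353290523
[ 0.2  0.6 -0.3  0.2  0.4  0.2  0.4  0.4 -0.4 -0.   0.6 -0.9 -0.2  0.4
 -0.6 -0.4  0.4 -0.1 -0.  -0.4 -0.5  0.2  0.3  0.2  0.2 -0.  -0.5 -0.6
 -0.3  0.   0.5  0.2]
```

```bash
python3 -c "
from station import arm,status
print(arm.job_done()); s=status.get_state(); print(s['t'],s['eef_pos'],s['width'])"
```

```text
the job is handed in; nothing more can be done
None
the job is handed in; nothing more can be done
```

The job is handed in at about 22 s. The bracket is in the tray, and the gripper is still holding the flap handle at the balance point.

- **Vise and bracket:** I pulled the sliding jaw open about 28 mm and lifted the bracket out by its tube. I set it down lengthways in the tray's far half; it pressed on the floor with at most about 15 N. The pictures show it flat, the same way up and parallel to the other bracket.
- **Flap:** I pinched the roller by its end faces with 22 N and swung the flap up along its arc. The target angle was 77.9°. My last checks gave about 77.3° from the arm's travel and 78.2 ± 0.5° from fitting the side image, so they differ by about 1° on either side of the target.
- **Forces:** The final forces on the tool were about 4 N or less. Near balance the flap's own pull is too small to read, so the force could not confirm the angle.
- **Measurements:** The two cameras disagreed by 2 to 5 mm when I located things. I corrected for that using the forces felt at the knob and the handle.
- **Bystanders:** In the last side picture the other bracket and the spray can are where they were. The hammer is half hidden behind the gripper there, but the arm never went near it.

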